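# Pack a two-layer breakfast box

### The arm

A 6-joint arm with a two-finger parallel gripper is mounted at the origin on a cart in front of the work surface, level with it; the furniture and walls round the work are solid. World frame = base frame: x ahead of the robot, y to its left, z up, the work surface at z = 0. Lengths are in m, angles in rad, forces in N, time in s.
With the tool pointing down it reaches from about 0.35 to 0.95 m from the base axis. Payload 17.4 kg.
Tool frame: the origin (TCP) lies at the very end of the fingers, on their centre line; the grasp point (between the pads) lies 19 mm behind it; z points along the fingers, y is the line along which they close (so a half turn about z gives the same grasp; the last joint's range is limited). The gripper opens to 93 mm and grips with 3 to 60 N. Pads are 15 mm wide; open, the fingers measure 128 mm over their backs; the gripper's body (75 mm by 188 mm) begins 65 mm behind the grasp point.
Start: joints at [-1.388, 0.116, 1.442, -0, 1.584, -0.038], TCP at [0.148, -0.659, 0.219] pointing down, gripper open.
Joint ranges: [-2.83, 2.83], [-0.83, 2.19], [0.07, 2.5], [-1.14, 4.28], [0.01, 3], [-2.97, 2.97]. Speed limits (rad/s): [1.89, 1.89, 2.22, 3.14, 3.14, 3.14].

### API

Orientations are given as a 3x3 rotation matrix whose columns are the frame's x, y, z axes.
In Python, from plant import ctrl, optics gives the robot as it stands. The module is installed in compiled form; this text tells all that it offers.
- The arm moves only by the shell command python3 -m pendant 'ROWS'. ROWS is JSON, a list that holds one entry, the list of rows, each a list of 7 numbers: the shift along the tool's x, y, z in m, then the turn, a rotation vector about the tool's x, y, z in degrees, then the closure, from -1 (fully open) to 1 (shut). A call has 1 to 5 rows; each row is the pose to reach, as a shift and turn from the pose commanded when the call began, along the tool's axes at that moment; what a row does not reach only later rows make up. A row lasts 1/12 s, in which the tool goes at most 41.7 mm and 7.16 degrees, less where a joint would pass 70% of its speed; a pose out of reach is approached as far as the arm can. A call with a gripper value outside its range is refused whole. The fingers move at their own pace and stop on an object; the grip force is fixed at half the most. Time passes only in rows, so rows that repeat a pose let the fingers close. It gives the time, the measured TCP pose, the force, the opening and the grip force at its end, in the units of the state.
- ctrl.sense(): the state, without advancing time (a new reading comes with each control period).
- optics.camera(name): name is "side" or "top" or "wrist"; returns a dict with "img" (480x640x3 uint8, red, green, blue), "fov_y" (degrees; the focal length in pixels is half the picture's height over the tangent of half this angle, whatever the lens; pixels are square), "cx", "cy" (the principal point, pixels), "dist" ([k1, k2, p1, p2, k3] as OpenCV has them; the pictures are not rectified), "world_to_cam" (4x4, takes a point from world to camera coordinates). Camera axes: x right, y up, looking along -z (the intrinsics and any distortion apply to the point x, -y, -z); pixel columns grow to the right and rows downward; lengths in m; the calibration is good to about 2 mm. A picture is of the moment at which its call begins. There is no depth.
- ctrl.job_done(): hands the job in; it is judged then, once.
The state is a dict: "time": time; "joint_positions": joint angles; "qd": joint speeds; "joint_torque": joint torques, N m; "eef_pos": TCP position; "tool_rot": TCP orientation; "ft_force": force on the tool from outside, world axes, zero at the start; "ft_torque": the same for the moment, N m; "opening": opening from 0.0 (shut) to 1.0 (fully open); "finger_force": force on a finger pad.
Only numpy, scipy, OpenCV 4.12 (cv2) and the standard library are available. Lean on these libraries where they do the work, as an engineer would, in place of code of your own. Each camera call takes 0.05 s, during which the arm holds its last target. There are 200 camera calls.

### The job

Finish packing the breakfast box in layers: stand the loose jam jar upright on the bottom of the box beside the jar already in it, then take the metal divider from the drying stand, hook its front tongue into the slot in the box's front wall and pivot it down until it snaps flat under the spring clip at the back, then set the snack tub flat on the divider, on the large side in front of its upright wall. Leave the espresso cup, the pepper mill and the counter bell where they stand.

Things in the scene. Friction and masses are not known exactly. Their poses are not given: they have to be found in the camera images.
- lunch_box: White enamelled box, dark rim, open on top, fixed. Outside 198 (x) by 152 (y) by 116 mm high, walls and floor 6 mm, inside 186 by 140. Origin: centre of its underside, z up; -x is the front wall (robot side), +x the rear. Four 12 mm square corner posts end at z = 86 mm and carry the divider; the rear wall's middle has a 56 mm wide window with the spring clip.
- lip_slot (a point): Slot through the box's front wall, 70 mm wide (y), from 6 mm below to 10 mm above this point, which lies on the wall's inner face at mid width, level with the corner posts' tops (86 mm above the box's underside). Axes as the lunch box.
- spring_clip (a joint): Angle (rad) of the steel leaf, 46 mm wide, hung near the rim in the box's rear wall and slanting down 8 mm into the box. 0 = at rest, its lower edge 93 mm above the box's underside, 3 mm above the seated plate's top; the divider's rear edge, going down, pushes it out to 0.2 to 0.5, then it springs back to 0 over the plate. Takes a few newtons.
- divider: Steel plate 182 (x) by 134 (y) by 4 mm, 0.16 kg, with a tongue on its front (-x) edge and an upright cross wall to grip, 10 mm thick (x), 126 long (y), its top 32 mm above the plate's underside. Origin: centre of the underside, z the normal. Starts loose on the stand, tilted 30 degrees, front edge low, robot side. Seated: underside 86 mm above the box's, 4 mm play in x, 6 in y.
- divider_lip (a point): Middle of the tip of the divider's tongue (60 mm wide, 7.5 mm long, 4 mm thick, in the plane of the plate), 98.5 mm in front (-x) of the divider's origin and 2 mm above its underside. Axes as the divider.
- drying_stand: Light wooden stand, fixed, 170 by 106 mm, two rails rising 30 degrees away from the robot (its +x) with a stop block at the foot of each; the divider leans on it. About 105 mm high. Origin: centre of its underside, z up.
- jam_jar: Jam jar with a dark lid, to be packed: 60 mm in diameter, 75 mm high, 0.34 kg, standing on the table on the robot's right. Origin: centre of its underside, z up.
- packed_jar: The same kind of jar, already standing on the rear half of the bottom of the lunch box. Origin: centre of its underside, z up.
- snack_tub: Lidded white and grey plastic tub, 62 (x) by 80 (y) by 36 mm high, 0.12 kg, on the table on the robot's right; grip it across its 62 mm (by the lid's sides, 26 to 35 mm above its underside). Origin: centre of its underside, z up.
- espresso_cup: Small two-tone cup with a handle, 64 by 89 by 48 mm, bystander. Origin: centre of its underside.
- pepper_mill: Turned wooden pepper mill, 58 mm in diameter, 150 mm high, bystander. Origin: centre of its underside.
- counter_bell: Domed counter bell, 75 mm in diameter, 57 mm high, bystander on the robot's left. Origin: centre of its underside.
- grip_wall (a point): Middle of the top edge of the divider's upright cross wall, 25 mm behind (+x) the divider's origin and 32 mm above the plate's underside. Axes as the divider.
Mind the look-alikes: they are no part of the job. Leave any blue or orange look-alike of the packed_jar alone. Several things have the shape of the divider; the one meant has the colours described above.

How it is judged:
On the way, in this order (a step that is already met when the one before it is completed fails the run):
1. both jars stand upright on the bottom of the box (z of jam_jar in the frame of lunch_box below 0.012 m and x of jam_jar in the frame of lunch_box between -0.09 and 0.09 m and y of jam_jar in the frame of lunch_box between -0.07 and 0.07 m and angle between each of jam_jar, packed_jar's own z axis and vertical below 0.12 rad), for 0.2 s.
2. the divider is snapped flat over the jars, tongue in the slot, clip closed (z of divider in the frame of lunch_box between 0.083 and 0.0885 m and x of divider_lip in the frame of lip_slot below -0.002 m and angle between divider's own z axis and vertical below 0.03 rad and value of joint spring_clip below 0.12 rad), for 0.2 s.
At the end, for the whole second after the job is handed in: Jars upright (7 deg) on the box floor; divider flat (1.7 deg), at most 2.5 mm off its rests, tongue 2 mm or more into the slot, clip closed (under 0.12 rad); tub flat (3.4 deg, at most 3 mm up) on the divider, its middle 25 to 100 mm before the upright wall, within 50 mm of mid width; at rest (all of step 2 and z of jam_jar in the frame of lunch_box below 0.012 m and horizontal distance between jam_jar and lunch_box below 0.1 m and angle between each of jam_jar, packed_jar's own z axis and vertical below 0.12 rad and z of snack_tub in the frame of divider between 0.001 and 0.007 m and x of snack_tub in the frame of divider between -0.075 and 0 m and y of snack_tub in the frame of divider between -0.05 and 0.05 m and angle between snack_tub's own z axis and vertical below 0.06 rad and linear speed of each of snack_tub, divider below 0.02 m/s); the robot touches nothing.
It fails at once if the espresso cup, pepper mill or counter bell was shifted by more than 30 mm (distance of any of espresso_cup, pepper_mill, counter_bell from where it was at the start of the episode above 0.03 m).
It also fails if it takes over 72 s, if anything falls off the work surface, if the arm or the gripper's body presses on something with over 40 N, if the wrist force passes 120 N, or if a joint passes its speed limit or range.

## Working session

There is one attempt and no reset: what is moved stays moved. The work goes in short steps, Python scripts to look and compute and a shell command to move; the robot and the scene stay as the last step left them, time stands still between calls to the robot, and variables do not carry over. Pictures are saved under pics/ and viewed, at most 10 in all, crops included, and the job is handed in when it is done.

```bash
mkdir -p pics; cat > h.py <<'E'
import numpy as np, cv2
from plant import ctrl, optics
def shot(n,f=None):
    c=optics.camera(n)
    if f: cv2.imwrite('pics/'+f,c['img'][:,:,::-1])
    return c
def K(c):
    f=240/np.tan(np.radians(c['fov_y'])/2)
    return np.array([[f,0,c['cx']],[0,f,c['cy']],[0,0,1.]])
def ray(c,uv):
    p=cv2.undistortPoints(np.array(uv,float).reshape(-1,1,2),K(c),np.array(c['dist'],float)).reshape(-1,2)
    d=np.c_[p[:,0],-p[:,1],-np.ones(len(p))]
    W=np.array(c['world_to_cam']);R=W[:3,:3];t=W[:3,3]
    return -R.T@t, d@R
def plane(c,uv,z):
    o,d=ray(c,uv); return o+d*((z-o[2])/d[:,2])[:,None]
def proj(c,P):
    W=np.array(c['world_to_cam']);q=np.atleast_2d(P)@W[:3,:3].T+W[:3,3]
    q=q*[1,-1,-1]
    return cv2.projectPoints(q,np.zeros(3),np.zeros(3),K(c),np.array(c['dist'],float))[0].reshape(-1,2)
def load(n,f):
    import pickle
    return pickle.load(open('pics/'+f+'.pkl','rb'))
E
python3 - <<'E'
from h import *
import pickle
s=ctrl.sense(); print({k:np.round(v,3).tolist() for k,v in s.items()})
for n in ('top','side','wrist'):
    c=shot(n,n+'0.png'); pickle.dump(c,open('pics/'+n+'0.pkl','wb')); print(n,c['fov_y'],np.round(ray(c,[[320,240]]),3).tolist())
E
```

```text
{'time': 0.0, 'joint_positions': [-1.388, 0.116, 1.442, 0.0, 1.584, -0.038], 'qd': [0.001, -0.001, -0.0, -0.001, 0.001, 0.0], 'joint_torque': [0.003, -72.126, -62.26, 0.078, 0.024, -0.0], 'eef_pos': [0.148, -0.658, 0.218], 'tool_rot': [[0.976, 0.219, -0.0], [0.219, -0.976, 0.001], [0.0, -0.001, -1.0]], 'ft_force': [0.306, 0.293, 0.027], 'ft_torque': [-0.015, 0.03, -0.047], 'finger_force': 0.0, 'opening': 1.0}Traceback (most recent call last):
  File "<stdin>", line 5, in <module>
    return _wrapfunc(a, 'round', decimals=decimals, out=out)
    return _wrapit(obj, method, *args, **kwds)
    conv = _array_converter(obj)
ValueError: setting an array element with a sequence. The requested array has an inhomogeneous shape after 1 dimensions. The detected shape was (2,) + inhomogeneous part.
```

View pics/top0.png

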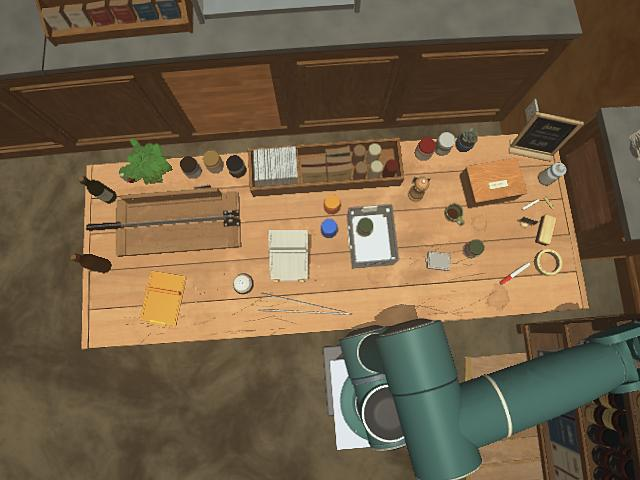

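The top view shows the box at about (373,236), the divider on its stand at (289,255), the loose jar at (475,247), the tub at (438,260), the cup at (454,213), the mill at (420,188) and the bell at (243,283).

```bash
python3 - <<'E'
from h import *
import pickle
for n in ('side','wrist','top'):
    c=shot(n,n+'0.png'); pickle.dump(c,open('pics/'+n+'0.pkl','wb')); o,d=ray(c,[[320,240]]);print(n,c['fov_y'],o.round(3),d.round(3))
pts=dict(box=(373,236,.1),div=(289,255,.1),jar=(475,247,.07),tub=(438,260,.036),cup=(454,213,.04),mill=(420,188,.14),bell=(243,283,.05),pj=(365,227,.08))
for k,v in pts.items(): print(k,plane(c,[v[:2]],v[2])[0].round(3))
E
python3 -m pendant '[[[0,0,0,0,0,0,-1]]]'
```

```text
side 50.29027699883895 [-0.011 -0.84   1.117] [[ 0.363  0.638 -0.679]]
wrist 60.72345012231658 [ 0.229 -0.64   0.385] [[-0.291 -0.058 -0.955]]
top 57.08630827945969 [0.264 0.186 1.591] [[ 0.194 -0.017 -0.981]]
box [ 0.559 -0.024  0.1  ]
div [0.515 0.27  0.1  ]
jar [ 0.497 -0.385  0.07 ]
tub [ 0.466 -0.256  0.036]
cup [ 0.633 -0.337  0.04 ]
mill [ 0.706 -0.198  0.14 ]
bell [0.437 0.44  0.05 ]
pj [ 0.597 -0.002  0.08 ]
time: 0.28
eef_pos: [0.1478, -0.6586, 0.2184]
tool_rot: [[0.976, 0.219, -0.0], [0.219, -0.976, 0.0], [-0.0, -0.0, -1.0]]
ft_force: [0.4, 0.6, -0.3]
opening: 1.001
finger_force: 0.0
```

View pics/side0.png

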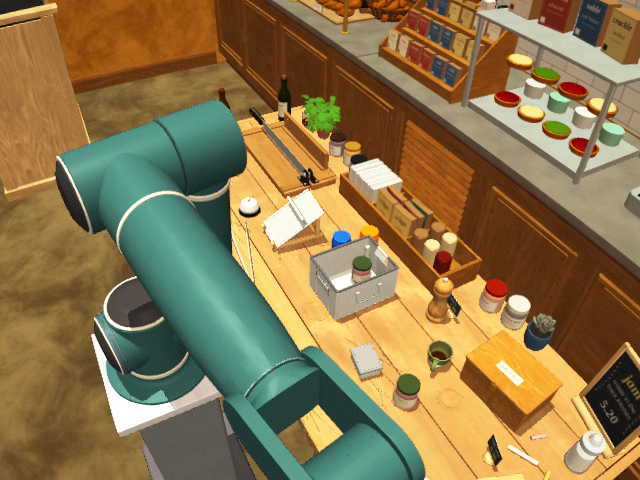

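View pics/wrist0.png

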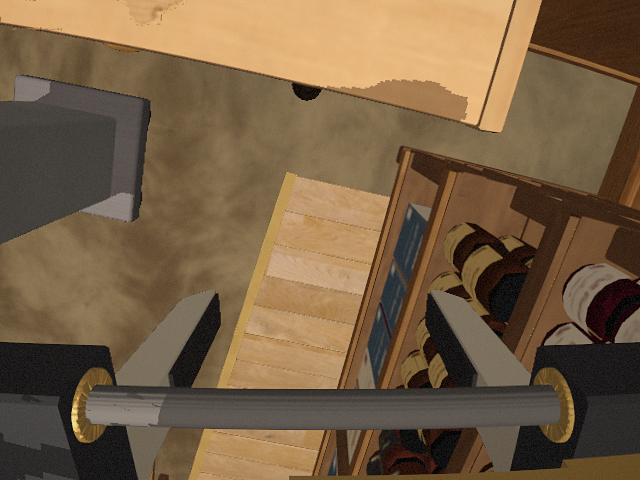

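The side view confirms the layout: the divider leans on its stand at (294,222), the box is at (353,275), the tub at (367,361) and the jar at (406,391). The wrist view shows only the table edge, so I'm moving over the jar.

```bash
python3 -m pendant '[[[0.16,-0.104,0,0,0,12.65,-1],[0.16,-0.104,0,0,0,12.65,-1],[0.16,-0.104,0,0,0,12.65,-1],[0.16,-0.104,0,0,0,12.65,-1],[0.16,-0.104,0,0,0,12.65,-1]]]' | head -3
python3 -m pendant '[[[0.09,-0.1,-0.02,0,0,0,-1],[0.09,-0.1,-0.02,0,0,0,-1],[0.09,-0.1,-0.02,0,0,0,-1],[0.09,-0.1,-0.02,0,0,0,-1]]]' | head -3
python3 -m pendant '[[[0.09,-0.1,-0.02,0,0,0,-1],[0.09,-0.1,-0.02,0,0,0,-1],[0.09,-0.1,-0.02,0,0,0,-1],[0.09,-0.1,-0.02,0,0,0,-1],[0.09,-0.1,-0.02,0,0,0,-1]]]'
python3 - <<'E'
from h import *
import pickle
for n in ('wrist',):
    c=shot(n,n+'1.png'); pickle.dump(c,open('pics/'+n+'1.pkl','wb'))
E
```

```text
time: 0.7
eef_pos: [0.2832, -0.5195, 0.2188]
tool_rot: [[1.0, 0.001, 0.001], [0.001, -1.0, 0.0], [0.001, -0.0, -1.0]]
time: 1.03
eef_pos: [0.374, -0.4188, 0.24]
tool_rot: [[1.0, 0.003, 0.002], [0.003, -1.0, -0.0], [0.002, 0.0, -1.0]]
time: 1.45
eef_pos: [0.4628, -0.3203, 0.2591]
tool_rot: [[1.0, 0.003, 0.001], [0.003, -1.0, -0.0], [0.001, 0.0, -1.0]]
ft_force: [0.3, -1.3, -0.3]
opening: 0.997
finger_force: 0.0
```

View pics/wrist1.png

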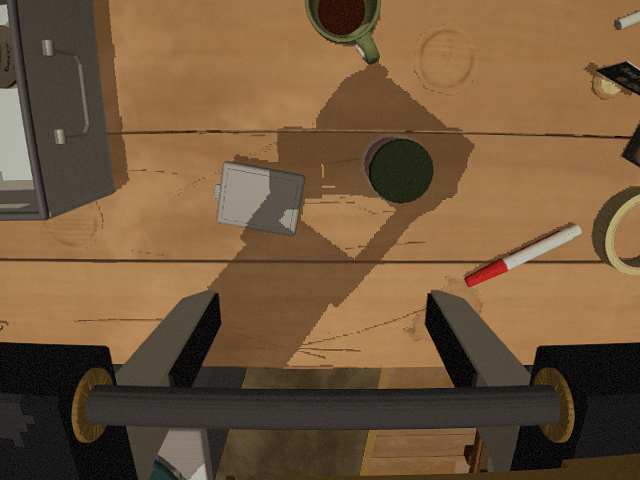

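The wrist view shows the loose jar's lid centred near (401,170), the tub with lid corners at about (226,162), (305,176), (296,236) and (217,223), and the box edge at left.

```bash
python3 - <<'E'
from h import *
c=load('w','wrist1'); im=c['img'].astype(int)
r,g,b=im[...,0],im[...,1],im[...,2]
m=((g>r+8)&(g>=b)&(g<110)).astype(np.uint8); m[:110]=0;m[260:]=0;m[:,:330]=0;m[:,480:]=0
cn=max(cv2.findContours(m,0,1)[0],key=cv2.contourArea)
e,rad=cv2.minEnclosingCircle(cn); print('lid',e,rad,cv2.contourArea(cn)/np.pi/rad**2)
p=plane(c,[e,(e[0]+rad,e[1])],.075); print(p.round(4),np.linalg.norm(p[1]-p[0]))
s=ctrl.sense(); R=s['tool_rot'];print('tool delta',R.T@(np.array([*p[0,:2],.041])-s['eef_pos']))
q=plane(c,[(226,162),(305,176),(296,236),(217,223)],.036); print(q.round(4),q.mean(0).round(4),[np.linalg.norm(q[i]-q[i-1]).round(4) for i in range(4)], np.degrees(np.arctan2(*(q[0]-q[1])[:2][::-1])))
ct=load('t','top0'); print(proj(ct,[p[0],q.mean(0)]))
E
```

```text
lid (401.0, 202.0) 9.999999747378752e-05 0.0
[[ 0.4718 -0.3891  0.075 ]
 [ 0.4718 -0.3891  0.075 ]] 8.804597991444578e-08
tool delta [0.0100612  0.06748236 0.21764717]
[[ 0.5019 -0.2289  0.036 ]
 [ 0.4885 -0.3037  0.036 ]
 [ 0.4288 -0.2942  0.036 ]
 [ 0.4421 -0.2161  0.036 ]] [ 0.4653 -0.2607  0.036 ] [np.float64(0.0612), np.float64(0.076), np.float64(0.0604), np.float64(0.0792)] 79.85181842267929
[[477.72312288 253.56733166]
 [439.19216053 259.98071942]]
```

```bash
python3 - <<'E'
from h import *
c=load('w','wrist1'); im=c['img'].astype(int)
print(im[170,401],im[185,415],im[150,440],im[210,360],im[150,370])
m=(im[...,0]<im[...,1]+6).astype(np.uint8); m[:120]=0;m[240:]=0;m[:,:335]=0;m[:,470:]=0
m=cv2.morphologyEx(m,cv2.MORPH_OPEN,np.ones((5,5)))
cn=max(cv2.findContours(m,0,1)[0],key=cv2.contourArea)
e,rad=cv2.minEnclosingCircle(cn); print('lid',e,rad,cv2.contourArea(cn)/np.pi/rad**2)
p=plane(c,[e,(e[0]+rad,e[1])],.075); print(p.round(4),np.linalg.norm(p[1]-p[0]))
s=ctrl.sense(); R=np.array(s['tool_rot']);print('tool delta',R.T@(np.array([*p[0,:2],.041])-s['eef_pos']))
E
```

```text
[29 35  8] [28 37 13] [102  68  41] [166 124  80] [67 42 41]
lid (400.4137878417969, 170.22413635253906) 32.407222747802734 0.9335062186057174
[[ 0.4996 -0.387   0.075 ]
 [ 0.4998 -0.4151  0.075 ]] 0.02803283679821232
tool delta [0.0377987  0.06549005 0.21764376]
```

```bash
python3 -m pendant '[[[0.038,0.066,0.06,0,0,0,-1],[0.038,0.066,0.06,0,0,0,-1],[0.038,0.066,0.1,0,0,0,-1],[0.038,0.066,0.12,0,0,0,-1]]]' | head -2
python3 -m pendant '[[[0,0,0.04,0,0,0,-1],[0,0,0.075,0,0,0,-1],[0,0,0.097,0,0,0,-1],[0,0,0.097,0,0,0,-1],[0,0,0.097,0,0,0,1]]]'
python3 -m pendant '[[[0,0,0,0,0,0,1],[0,0,0,0,0,0,1],[0,0,0,0,0,0,1],[0,0,0,0,0,0,1],[0,0,0,0,0,0,1]]]'
```

```text
time: 1.83
eef_pos: [0.4978, -0.3906, 0.1345]
time: 2.25
eef_pos: [0.4978, -0.3889, 0.041]
tool_rot: [[1.0, -0.001, -0.002], [-0.001, -1.0, 0.001], [-0.002, -0.001, -1.0]]
ft_force: [-0.3, -0.4, 1.4]
opening: 0.967
finger_force: 0.0
time: 2.67
eef_pos: [0.4995, -0.3882, 0.0427]
tool_rot: [[1.0, 0.0, 0.001], [0.0, -1.0, -0.001], [0.001, 0.001, -1.0]]
ft_force: [-1.1, -0.7, 5.9]
opening: 0.639
finger_force: 30.0
```

```bash
python3 -m pendant '[[[0,0,-0.04,0,0,0,1],[0,0,-0.08,0,0,0,1],[0,0,-0.12,0,0,0,1],[-0.01,-0.03,-0.15,0,0,0,1],[-0.02,-0.06,-0.18,0,0,0,1]]]' | head -2
python3 -m pendant '[[[-0.015,-0.15,-0.05,0,0,0,1],[-0.015,-0.15,-0.05,0,0,0,1],[-0.015,-0.15,-0.05,0,0,0,1],[-0.015,-0.15,-0.05,0,0,0,1],[-0.015,-0.15,-0.05,0,0,0,1]]]' | head -2
python3 -m pendant '[[[-0.015,-0.15,-0.05,0,0,0,1],[-0.015,-0.15,-0.05,0,0,0,1],[-0.015,-0.15,-0.05,0,0,0,1],[-0.015,-0.15,-0.05,0,0,0,1],[-0.015,-0.15,-0.05,0,0,0,1]]]'
python3 - <<'E'
from h import *
import pickle
for n in ('wrist',):
    c=shot(n,n+'2.png'); pickle.dump(c,open('pics/'+n+'2.pkl','wb'))
E
```

```text
time: 3.08
eef_pos: [0.4796, -0.3306, 0.2205]
time: 3.5
eef_pos: [0.4649, -0.1766, 0.272]
time: 3.92
eef_pos: [0.4496, -0.0266, 0.3215]
tool_rot: [[1.0, 0.004, 0.003], [0.004, -1.0, 0.001], [0.003, -0.001, -1.0]]
ft_force: [0.4, -0.4, -2.9]
opening: 0.642
finger_force: 30.0
```

View pics/wrist2.png

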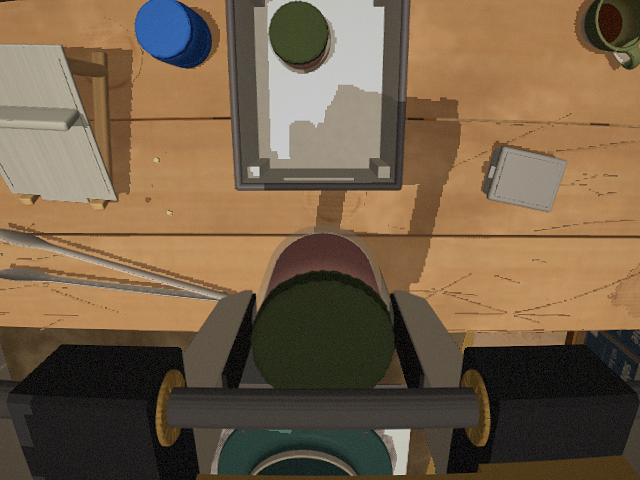

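The box's front rim runs along row ~188 from column 237 to 403. The packed jar's lid is at (299,33), left of mid width and towards the rear. The divider's stand is at left, with its cross wall near (38,118).

```bash
cat >> h.py <<'E'
def edge(c,pts,dirn,n=14):
    "subpixel strongest gradient along dirn (unit px) near pts"
    g=cv2.GaussianBlur(c['img'],(3,3),0).astype(np.float32); out=[]
    t=np.arange(-n,n+.1,.5)
    for p in pts:
        xs=(p[0]+t*dirn[0]).astype(np.float32)[None]; ys=(p[1]+t*dirn[1]).astype(np.float32)[None]
        v=cv2.remap(g,xs,ys,1)[0]; d=np.linalg.norm(np.gradient(v,axis=0),axis=1)
        i=d.argmax(); out.append((xs[0,i],ys[0,i]))
    return np.array(out)
E
python3 - <<'E'
from h import *
c=load('w','wrist2')
L=edge(c,[(233-(88-y)*.04+ (y-88)*0,y) for y in range(5,180,12)],(1,0),8)
R=edge(c,[(406,y) for y in range(5,85,8)],(1,0),8)
F=edge(c,[(x,189) for x in range(245,300,6)]+[(x,189) for x in range(350,398,6)],(0,1),6)
for n,e in(('L',L),('R',R),('F',F)):
    P=plane(c,e,.116)[:,:2]; i=0 if n!='F' else 1
    k=np.polyfit(P[:,i],P[:,1-i],1); res=P[:,1-i]-np.polyval(k,P[:,i])
    g=abs(res)<.002; k=np.polyfit(P[g,i],P[g,1-i],1)
    print(n,k.round(4),'res',res.round(4).tolist())
im=c['img'].astype(int)
m=((im[...,0]<im[...,1]+6)&(im.sum(2)<200)).astype(np.uint8); m[100:]=0;m[:,:262]=0;m[:,345:]=0
m=cv2.morphologyEx(m,cv2.MORPH_OPEN,np.ones((5,5)))
cn=max(cv2.findContours(m,0,1)[0],key=cv2.contourArea)
e,rad=cv2.minEnclosingCircle(cn); print('lid',e,rad,plane(c,[e],.081))
m=((im[...,0]<im[...,1]+6)&(im.sum(2)<200)).astype(np.uint8); m[:265]=0;m[390:]=0;m[:,:252]=0;m[:,396:]=0
print(np.where(m[330])[0][[0,-1]])
s=ctrl.sense(); print(s['eef_pos'])
E
```

```text
L [0.0026 0.0536] res [-0.0002, -0.0001, 0.0003, -0.0001, -0.0, 0.0001, -0.0003, 0.0002, -0.0001, 0.0005, 0.0002, -0.0001, -0.0004, 0.0002, -0.0001]
R [ 0.0032 -0.1004] res [0.0002, -0.0001, -0.0003, 0.0003, -0.0, -0.0003, 0.0003, -0.0, -0.0003, 0.0002]
F [-0.0046  0.4652] res [0.0001, 0.0001, 0.0, 0.0, -0.0, -0.0, -0.0, -0.0001, -0.0001, -0.0001, -0.0001, -0.0001, -0.0001, -0.0001, 0.0008, -0.0001, -0.0001, -0.0001]
lid (298.12841796875, 32.59928512573242) 31.46872901916504 [[ 0.60598417 -0.00357659  0.081     ]]
[252 394]
[ 0.44993076 -0.02861987  0.32025117]
```

```bash
python3 -m pendant '[[[0.035,-0.003,0,0,0,0,1],[0.067,-0.006,0.02,0,0,0,1],[0.067,-0.006,0.06,0,0,0,1],[0.067,-0.006,0.1,0,0,0,1],[0.067,-0.006,0.13,0,0,0,1]]]' | head -2
python3 -m pendant '[[[0,0,0.035,0,0,0,1],[0,0,0.07,0,0,0,1],[0,0,0.1,0,0,0,1],[0,0,0.12,0,0,0,1],[0,0,0.12,0,0,0,1]]]'
python3 - <<'E'
from h import *
print(ctrl.sense()['eef_pos'])
E
```

```text
time: 4.38
eef_pos: [0.5163, -0.0256, 0.1845]
time: 4.8
eef_pos: [0.5144, -0.0255, 0.0637]
tool_rot: [[1.0, -0.001, -0.008], [-0.001, -1.0, 0.0], [-0.008, -0.0, -1.0]]
ft_force: [-1.1, 0.8, -4.6]
opening: 0.641
finger_force: 30.0
[ 0.51443968 -0.02549445  0.06369049]
```

```bash
python3 -m pendant '[[[0,-0.003,0,0,0,0,1],[0,-0.003,0,0,0,0,1],[0,-0.003,0,0,0,0,1]]]'
python3 -m pendant '[[[0,0,0.006,0,0,0,1],[0,0,0.012,0,0,0,1],[0,0,0.016,0,0,0,1],[0,0,0.018,0,0,0,1],[0,0,0.018,0,0,0,1]]]'
```

```text
time: 5.05
eef_pos: [0.5179, -0.0219, 0.0709]
tool_rot: [[1.0, -0.0, 0.002], [-0.0, -1.0, -0.0], [0.002, 0.0, -1.0]]
ft_force: [-0.0, 0.0, -3.4]
opening: 0.644
finger_force: 30.0
time: 5.47
eef_pos: [0.5167, -0.0217, 0.0503]
tool_rot: [[1.0, -0.0, -0.001], [-0.0, -1.0, 0.0], [-0.001, -0.0, -1.0]]
ft_force: [-0.7, -0.4, -4.1]
opening: 0.643
finger_force: 30.0
```

```bash
python3 -m pendant '[[[0,0,0.001,0,0,0,1],[0,0,0.002,0,0,0,1],[0,0,0.004,0,0,0,1],[0,0,0.004,0,0,0,1]]]'
python3 -m pendant '[[[0,0,0,0,0,0,-0.65],[0,0,0,0,0,0,-0.65],[0,0,0,0,0,0,-0.65],[0,0,0,0,0,0,-0.65]]]'
```

```text
time: 5.8
eef_pos: [0.5175, -0.0218, 0.0487]
tool_rot: [[1.0, 0.0, 0.001], [0.0, -1.0, -0.0], [0.001, 0.0, -1.0]]
ft_force: [-8.7, 1.9, 14.7]
opening: 0.641
finger_force: 30.0
time: 6.13
eef_pos: [0.5171, -0.0217, 0.0471]
tool_rot: [[1.0, 0.0, 0.0], [0.0, -1.0, -0.0], [0.0, 0.0, -1.0]]
ft_force: [-0.2, -0.1, 1.0]
opening: 0.815
finger_force: 0.0
```

The jar touched the floor at 14.7 N and is released. Next I lift away and look at the divider from two places.

```bash
python3 -m pendant '[[[0,0,-0.03,0,0,0,-0.65],[0,0,-0.07,0,0,0,-0.65],[0,0,-0.11,0,0,0,-0.65],[0,0,-0.15,0,0,0,-0.65],[0,0,-0.19,0,0,0,-0.4]]]' | head -2
python3 -m pendant '[[[-0.05,-0.12,-0.1,0,0,0,0],[-0.05,-0.12,-0.1,0,0,0,0],[-0.05,-0.12,-0.1,0,0,0,0],[-0.05,-0.12,-0.1,0,0,0,0],[-0.05,-0.12,-0.1,0,0,0,0]]]' | head -2
python3 -m pendant '[[[-0.04,-0.09,-0.05,0,0,0,0],[-0.04,-0.09,-0.05,0,0,0,0],[-0.04,-0.09,-0.05,0,0,0,0],[-0.04,-0.09,-0.05,0,0,0,0],[-0.04,-0.09,-0.05,0,0,0,0]]]'
python3 - <<'E'
from h import *
import pickle
for n in ('wrist',):
    c=shot(n,n+'3.png'); pickle.dump(c,open('pics/'+n+'3.pkl','wb'))
E
python3 -m pendant '[[[0,-0.13,0,0,0,0,0],[0,-0.13,0,0,0,0,0],[0,-0.13,0,0,0,0,0],[0,-0.13,0,0,0,0,0],[0,-0.13,0,0,0,0,0]]]' | head -2
python3 - <<'E'
from h import *
import pickle
for n in ('wrist',):
    c=shot(n,n+'4.png'); pickle.dump(c,open('pics/'+n+'4.pkl','wb'))
a=cv2.imread('pics/wrist3.png');b=cv2.imread('pics/wrist4.png')
cv2.imwrite('pics/p34.png',np.hstack([a[:300,:400],b[:300,240:]]))
E
```

```text
time: 6.55
eef_pos: [0.5166, -0.0217, 0.239]
time: 6.97
eef_pos: [0.466, 0.1018, 0.3424]
time: 7.38
eef_pos: [0.427, 0.1889, 0.3871]
tool_rot: [[1.0, 0.002, 0.001], [0.002, -1.0, 0.0], [0.001, -0.0, -1.0]]
ft_force: [1.1, -0.7, -1.0]
opening: 0.505
finger_force: 0.0
time: 7.85
eef_pos: [0.4275, 0.319, 0.3849]
```

View pics/p34.png

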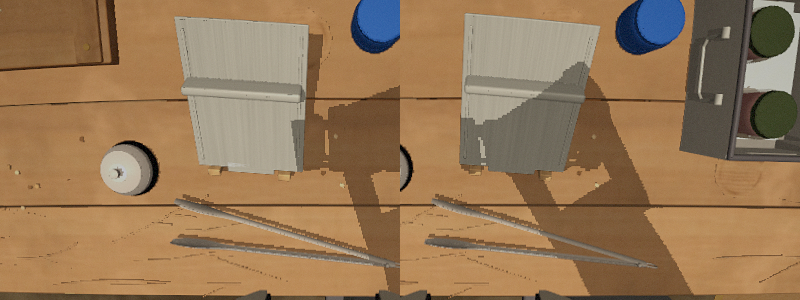

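Both views show the divider on its stand. In A its corners are at about (175,17), (308,24), (303,173) and (198,165), with the cross wall along row ~90. B also shows both jars upright in the box.

```bash
cat > m.py <<'E'
from h import *
from scipy.optimize import least_squares
from scipy.spatial.transform import Rotation as Ro
def corners(c,q):
    q=np.array(q,float); ls=[]
    for i in range(4):
        a,b=q[i],q[(i+1)%4]; d=(b-a)/np.linalg.norm(b-a); n=np.array([-d[1],d[0]])
        fr=np.r_[np.linspace(.06,.94,40)] if i!=2 else np.r_[np.linspace(.05,.15,8),np.linspace(.85,.95,8)]
        E=edge(c,[a+f*(b-a) for f in fr],n,5)
        E=cv2.undistortPoints(E.reshape(-1,1,2).astype(float),K(c),np.array(c['dist'],float),P=K(c)).reshape(-1,2)
        g=np.ones(len(E),bool)
        for _ in range(4):
            vx,vy,x0,y0=cv2.fitLine(E[g].astype(np.float32),cv2.DIST_HUBER,0,.01,.01).ravel()
            r=(E-[x0,y0])@[-vy,vx]; g=abs(r)<max(.8,1.5*np.median(abs(r)))
        ls.append((x0,y0,vx,vy)); print(i,g.sum(),len(g),'rms',r[g].std().round(2))
    out=[]
    for i in range(4):
        x,y,vx,vy=ls[i-1]; X,Y,VX,VY=ls[i]
        t=np.linalg.solve(np.array([[vx,-VX],[vy,-VY]]),[X-x,Y-y]); out.append((x+t[0]*vx,y+t[0]*vy))
    return np.array(out)   # undistorted pixels
def und(c,uv):
    p=(np.array(uv)-[c['cx'],c['cy']])/K(c)[0,0]; W=np.array(c['world_to_cam'])
    d=np.c_[p[:,0],-p[:,1],-np.ones(len(p))]@W[:3,:3]; return -W[:3,:3].T@W[:3,3], d/np.linalg.norm(d,axis=1)[:,None]
E
python3 - <<'E'
from m import *
A=load('','wrist3');B=load('','wrist4')
# order: rear-left, rear-right, front-right, front-left ; edges: rear,right,front,left
ca=corners(A,[(175,17),(308,24),(303,173),(198,165)]);cb=corners(B,[(305,13),(439,26),(404,173),(299,166)])
print(ca.round(1).tolist(),cb.round(1).tolist())
oa,da=und(A,ca);ob,db=und(B,cb)
for i in range(4):
    t=np.linalg.lstsq(np.c_[da[i],-db[i]],ob-oa,rcond=None)[0]; p=oa+t[0]*da[i];q=ob+t[1]*db[i]; print(((p+q)/2).round(4),'gap',np.linalg.norm(p-q).round(4))
M=np.array([[.091,.067,0],[.091,-.067,0],[-.091,-.067,.004],[-.091,.067,.004]])
def f(v,tilt=None):
    R=Ro.from_euler('ZYX',[v[3],-v[4],v[5]]).as_matrix(); P=v[:3]+M@R.T; r=[]
    for o,d in((oa,da),(ob,db)):
        w=P-o; r.append(w-(w*d).sum(1)[:,None]*d)
    return np.ravel(r)
s=least_squares(f,[.52,.27,.06,0,.52,0]); print('pose',s.x[:3].round(4),np.degrees(s.x[3:]).round(2),'rms',np.sqrt((s.fun**2).mean()*3))
E
```

```text
0 40 40 rms 0.3
1 39 40 rms 0.23
2 16 16 rms 0.31
3 36 40 rms 0.27
0 40 40 rms 0.26
1 37 40 rms 0.25
2 12 16 rms 0.23
3 39 40 rms 0.29
[[167.6999969482422, 6.900000095367432], [307.79998779296875, 19.399999618530273], [302.0, 171.3000030517578], [197.8000030517578, 163.3000030517578]] [[304.1000061035156, 6.400000095367432], [444.20001220703125, 18.5], [403.20001220703125, 171.60000610351562], [298.5, 163.1999969482422]]
[0.6054 0.3358 0.1172] gap 0.0002
[0.5951 0.2031 0.1176] gap 0.0
[0.438  0.2151 0.026 ] gap 0.0006
[0.4479 0.3489 0.0222] gap 0.0001
pose [0.5228 0.2755 0.0686] [-4.42 31.08 -0.06] rms 0.00033748860350339054
```

```bash
cat > p.py <<'E'
from h import *
from scipy.spatial.transform import Rotation as Ro, Slerp
def plan(poses,start=None):
    "poses: list of (R,p) waypoints; prints per-call rows from pose to pose"
    s=ctrl.sense(); R0,p0=start or (np.array(s['tool_rot']),np.array(s['eef_pos']))
    for R,p in poses:
        print('shift',(R0.T@(p-p0)).round(4).tolist(),'rot',np.degrees(Ro.from_matrix(R0.T@R).as_rotvec()).round(2).tolist()); R0,p0=R,p
def interp(R0,p0,R1,p1,N):
    sl=Slerp([0,1],Ro.from_matrix([R0,R1]))
    return [(sl(t).as_matrix(),p0+t*(p1-p0)) for t in np.arange(1,N+1)/N]
def divpose(yaw,tilt): return Ro.from_euler('ZY',[yaw,-tilt],degrees=True).as_matrix()
def tool(D,sg): # divider rot -> tool rot, y_t = sg*d_x
    return np.c_[sg*D[:,1],sg*D[:,0],-D[:,2]]
E
python3 - <<'E'
from p import *
s=ctrl.sense(); print(np.round(s['joint_positions'],2),np.round(s['eef_pos'],4))
o=np.array([.5228,.2755,.0686]); D=divpose(-4.42,30.5)
A=load('','wrist3'); print(proj(A,[o+D@[.025,.063,.032],o+D@[.025,-.063,.032]]))
for sg in(1,-1):
    T=tool(D,sg); pre=o+D@[.025,0,.10]; g=o+D@[.025,0,.008]
    print(sg,pre.round(3)); R0=np.array(s['tool_rot']);p0=np.array(s['eef_pos'])
    plan(interp(R0,p0,T,pre,4)+[(T,g)])
E
```

```text
[ 0.59 -0.19  1.47 -0.    1.86  2.16] [0.4276 0.3178 0.3856]
[[179.68598842  92.29212741]
 [300.04345666 100.67498864]]
1 [0.494 0.278 0.167]
shift [0.0166, 0.0099, 0.0545] rot [-6.14, 5.72, -20.83]
shift [0.0076, 0.0084, 0.0567] rot [-6.14, 5.72, -20.83]
shift [-0.0003, 0.0035, 0.0578] rot [-6.14, 5.72, -20.83]
shift [-0.0061, -0.004, 0.0574] rot [-6.14, 5.72, -20.83]
shift [-0.0, 0.0, 0.092] rot [0.0, 0.0, 0.0]
-1 [0.494 0.278 0.167]
shift [0.0166, 0.0099, 0.0545] rot [5.84, 6.27, 23.0]
shift [0.0144, 0.0093, 0.0553] rot [5.84, 6.27, 23.0]
shift [0.0121, 0.0096, 0.0558] rot [5.84, 6.27, 23.0]
shift [0.0101, 0.0109, 0.0559] rot [5.84, 6.27, 23.0]
shift [0.0, 0.0, 0.092] rot [-0.0, -0.0, 0.0]
```

```bash
python3 -m pendant '[[[0.0166,0.0099,0.0545,-6.14,5.72,-20.83,0],[0.0166,0.0099,0.0545,-6.14,5.72,-20.83,0],[0.0166,0.0099,0.0545,-6.14,5.72,-20.83,0],[0.0166,0.0099,0.0545,-6.14,5.72,-20.83,0]]]' | head -2
python3 -m pendant '[[[0.0076,0.0084,0.0567,-6.14,5.72,-20.83,0],[0.0076,0.0084,0.0567,-6.14,5.72,-20.83,0],[0.0076,0.0084,0.0567,-6.14,5.72,-20.83,0],[0.0076,0.0084,0.0567,-6.14,5.72,-20.83,0]]]' | head -2
python3 -m pendant '[[[-0.0003,0.0035,0.0578,-6.14,5.72,-20.83,0],[-0.0003,0.0035,0.0578,-6.14,5.72,-20.83,0],[-0.0003,0.0035,0.0578,-6.14,5.72,-20.83,0],[-0.0003,0.0035,0.0578,-6.14,5.72,-20.83,0]]]' | head -2
python3 -m pendant '[[[-0.0061,-0.004,0.0574,-6.14,5.72,-20.83,0],[-0.0061,-0.004,0.0574,-6.14,5.72,-20.83,0],[-0.0061,-0.004,0.0574,-6.14,5.72,-20.83,0],[-0.0061,-0.004,0.0574,-6.14,5.72,-20.83,0],[-0.0061,-0.004,0.0574,-6.14,5.72,-20.83,0]]]'
python3 - <<'E'
from p import *
import pickle
o=np.array([.5228,.2755,.0686]); D=divpose(-4.42,30.5)
plan([(tool(D,1),o+D@[.025,0,.008])])
c=shot('wrist','wrist5.png');pickle.dump(c,open('pics/wrist5.pkl','wb'))
print(np.round(ctrl.sense()['joint_positions'],2))
E
```

```text
time: 8.23
eef_pos: [0.4438, 0.3064, 0.3314]
time: 8.57
eef_pos: [0.4601, 0.2969, 0.2776]
time: 8.9
eef_pos: [0.4768, 0.2873, 0.2234]
time: 9.32
eef_pos: [0.4939, 0.2781, 0.1708]
tool_rot: [[0.085, 0.857, 0.508], [0.996, -0.076, -0.038], [0.006, 0.509, -0.861]]
ft_force: [0.4, 0.1, 0.3]
opening: 0.503
finger_force: 0.0
shift [-0.0006, -0.002, 0.0948] rot [0.09, -0.09, -0.57]
[ 0.65 -0.37  2.02 -0.39  1.1   0.85]
```

View pics/wrist5.png

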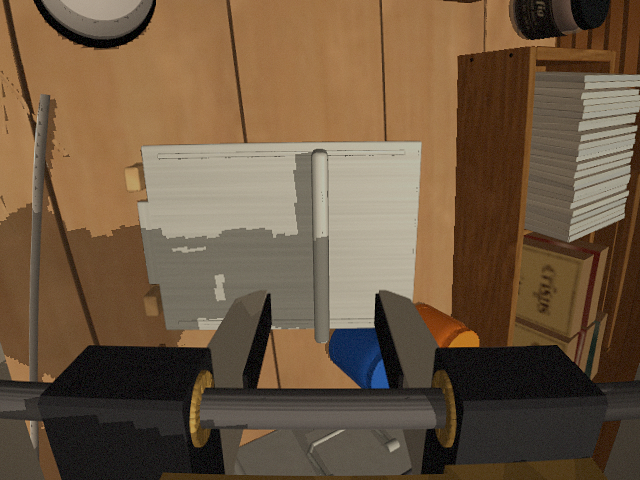

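The wall (column ~320, rows 150–340) lies centred between the fingers and parallel to the pads, so I'm descending along the normal and closing.

```bash
python3 -m pendant '[[[0,-0.002,0.035,0,0,-0.5,0],[0,-0.002,0.065,0,0,-0.5,0],[0,-0.002,0.085,0,0,-0.5,0],[0,-0.002,0.093,0,0,-0.5,0],[0,-0.002,0.093,0,0,-0.5,0]]]'
python3 -m pendant '[[[0,0,0,0,0,0,0.4],[0,0,0,0,0,0,0.6],[0,0,0,0,0,0,0.8],[0,0,0,0,0,0,1],[0,0,0,0,0,0,1]]]'
python3 -m pendant '[[[0,0,0,0,0,0,1],[0,0,0,0,0,0,1],[0,0,0,0,0,0,1],[0,0,0,0,0,0,1]]]'
```

```text
time: 9.78
eef_pos: [0.5395, 0.2748, 0.0871]
tool_rot: [[0.075, 0.86, 0.505], [0.997, -0.063, -0.04], [-0.002, 0.507, -0.862]]
ft_force: [0.0, 0.3, -0.7]
opening: 0.497
finger_force: 0.0
time: 10.2
eef_pos: [0.5389, 0.2754, 0.0888]
tool_rot: [[0.07, 0.858, 0.508], [0.998, -0.059, -0.037], [-0.002, 0.51, -0.86]]
ft_force: [-0.7, -0.2, 0.5]
opening: 0.186
finger_force: 0.0
time: 10.53
eef_pos: [0.54, 0.2754, 0.0897]
tool_rot: [[0.07, 0.857, 0.51], [0.998, -0.059, -0.037], [-0.001, 0.512, -0.859]]
ft_force: [5.1, -1.4, 6.5]
opening: 0.102
finger_force: 30.0
```

```bash
cat >> p.py <<'E'
BOX=np.array([.5642,-.0218,0.]); BY=.2
def rdiv(R): return np.c_[R[:,1],R[:,0],-R[:,2]]
def dv(tilt,tip,h):
    "tool pose for divider with given tilt, tip (x,z) in box frame (tip mid point)"
    B=Ro.from_euler('Z',BY,degrees=True).as_matrix(); D=divpose(BY,tilt)
    t=BOX+B@[tip[0],tip[2] if len(tip)>2 else 0,tip[1]]; o=t-D@[-.0985,0,.002]
    return tool(D,1),o+D@h
E
python3 - <<'E'
from p import *
s=ctrl.sense(); R=np.array(s['tool_rot']);p=np.array(s['eef_pos']);D=rdiv(R); o=np.array([.5228,.2755,.0686])
print('h',(D.T@(p-o)).round(4), 'yaw',np.degrees(np.arctan2(D[1,0],D[0,0])), np.degrees(np.arcsin(D[2,0])))
h=np.array([.025,(D.T@(p-o))[1],.010])
up=(R,p+[-.03,0,.24]); T1=dv(25,(-.085,.20),h)
print(T1[1])
plan([(R,p+[-.04,0,.08]),(R,p+[-.04,0,.22])]+interp(R,p+[-.04,0,.22],*T1,2))
E
```

```text
h [0.0256 0.0011 0.0093] yaw -3.963098041878915 30.775405543446567
[ 0.58774408 -0.02061747  0.25944382]
shift [-0.0029, 0.0066, -0.0891] rot [0.0, 0.0, 0.0]
shift [-0.0002, 0.0716, -0.1203] rot [0.0, 0.0, 0.0]
shift [-0.1446, 0.0335, 0.0494] rot [2.89, 1.02, -1.84]
shift [-0.1464, 0.0312, 0.0452] rot [2.89, 1.02, -1.84]
```

```bash
python3 -m pendant '[[[0,0.001,-0.015,0,0,0,1],[-0.001,0.002,-0.035,0,0,0,1],[-0.002,0.004,-0.055,0,0,0,1],[-0.003,0.006,-0.075,0,0,0,1],[-0.003,0.0066,-0.089,0,0,0,1]]]'
python3 -m pendant '[[[0,0.014,-0.024,0,0,0,1],[0,0.028,-0.048,0,0,0,1],[0,0.042,-0.072,0,0,0,1],[0,0.057,-0.096,0,0,0,1],[0,0.0716,-0.12,0,0,0,1]]]' | head -2
python3 -m pendant '[[[-0.029,0.007,0.01,0.58,0.2,-0.37,1],[-0.058,0.013,0.02,1.16,0.4,-0.74,1],[-0.087,0.02,0.03,1.73,0.6,-1.1,1],[-0.116,0.027,0.04,2.3,0.8,-1.5,1],[-0.1446,0.0335,0.0494,2.89,1.02,-1.84,1]]]' | head -2
python3 -m pendant '[[[-0.029,0.006,0.009,0.58,0.2,-0.37,1],[-0.058,0.012,0.018,1.16,0.4,-0.74,1],[-0.087,0.018,0.027,1.73,0.6,-1.1,1],[-0.116,0.025,0.036,2.3,0.8,-1.5,1],[-0.1464,0.0312,0.0452,2.89,1.02,-1.84,1]]]' | head -2
python3 -m pendant '[[[0,0,0,0,0,0,1],[0,0,0,0,0,0,1],[0,0,0,0,0,0,1]]]'
python3 - <<'E'
from p import *
import pickle
for n in('wrist','side'):
    c=shot(n,n+'6.png');pickle.dump(c,open('pics/'+n+'6.pkl','wb'))
plan([dv(25,(-.085,.20),np.array([.0256,.0011,.0093]))])
a=cv2.imread('pics/wrist6.png'); b=cv2.imread('pics/side6.png')[170:330,280:440]
cv2.imwrite('pics/p6.png',np.hstack([cv2.resize(a,(400,300)),cv2.resize(b,(300,300))]))
E
```

```text
time: 10.95
eef_pos: [0.4987, 0.2752, 0.1696]
tool_rot: [[0.07, 0.858, 0.508], [0.998, -0.06, -0.037], [-0.002, 0.509, -0.86]]
ft_force: [-0.3, 0.2, -1.2]
opening: 0.104
finger_force: 30.0
time: 11.37
eef_pos: [0.4994, 0.2753, 0.3088]
time: 11.78
eef_pos: [0.5434, 0.126, 0.2822]
time: 12.2
eef_pos: [0.5872, -0.0221, 0.2572]
time: 12.45
eef_pos: [0.5871, -0.0206, 0.2572]
tool_rot: [[-0.003, 0.908, 0.419], [1.0, 0.003, 0.001], [-0.001, 0.419, -0.908]]
ft_force: [0.6, -0.0, -1.9]
opening: 0.103
finger_force: 30.0
shift [-0.001, 0.002, -0.0007] rot [-0.18, 0.02, 0.06]
```

View pics/p6.png

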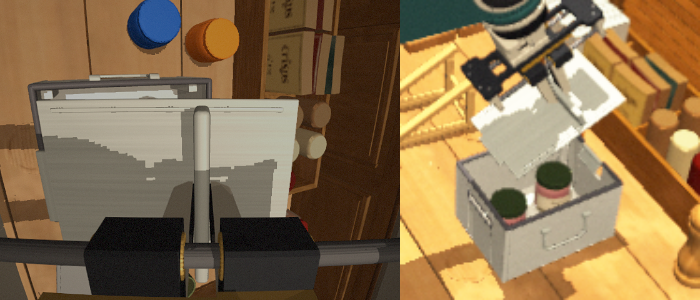

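The crop shows the divider held tilted over the box, with its +y edge at wrist row ~160 and the box's +y rim at row ~125. The jars stand upright. I'll check the in-hand fit relative to the box.

```bash
python3 - <<'E'
from p import *
c=load('','wrist6'); s=ctrl.sense(); R=np.array(s['tool_rot']);p=np.array(s['eef_pos']);D=rdiv(R); o=p-D@[.0256,.0011,.0093]
def ondiv(uv,zz):
    a,d=ray(c,uv); n=D[:,2]; t=((o+D@[0,0,zz]-a)@n)/(d@n); return ((a+d*t[:,None])-o)@D
E=edge(c,[(x,160) for x in range(90,440,20)],(0,1),7); print('div +y edge (67)',(ondiv(E,.004)*1000).round(1)[:,:2].tolist())
E=edge(c,[(x,126) for x in range(70,320,15) if not 135<x<265],(0,1),9); P=plane(c,E,.116); print('box +y',(P*1000).round(1)[:,:2].tolist())
E=edge(c,[(47,y) for y in range(145,200,6)],(1,0),9); P=plane(c,E,.116); print('box front',(P*1000).round(1)[:,:2].tolist())
# predicted pixel corners
print(proj(c,[o+D@[-.091,.067,.004],o+D@[.091,.067,.004],o+D@[-.091,.0,.004]]).round(0).tolist())
E
```

```text
div +y edge (67) [[-74.4, 66.3], [-65.3, 67.0], [-56.4, 67.2], [-47.6, 67.1], [-39.0, 66.9], [-30.4, 66.8], [-21.9, 66.7], [-13.5, 66.2], [-5.1, 67.0], [3.2, 66.9], [11.5, 66.0], [19.9, 66.0], [28.2, 66.4], [36.5, 66.0], [44.8, 66.0], [53.1, 66.4], [61.5, 66.5], [70.0, 66.1]]
box +y [[480.8, 56.6], [489.3, 56.3], [498.0, 56.5], [506.8, 56.2], [515.9, 56.5], [606.1, 57.1], [617.4, 56.9], [629.1, 56.8], [641.1, 47.9]]
box front [[465.2, 47.5], [465.2, 43.9], [465.2, 40.2], [465.2, 36.6], [465.2, 32.9], [465.2, 29.2], [465.2, 25.4], [465.2, 21.6], [465.2, 17.8], [465.1, 14.0]]
[[54.0, 160.0], [480.0, 157.0], [80.0, 301.0]]
```

```bash
sed -i 's/BOX=np.array(\[.5642,-.0218,0.\])/BOX=np.array([.5647,-.0211,0.])/' p.py
python3 - <<'E'
from p import *
h=np.array([.0256,.0011,.0093])
P=[dv(25,(-.086,.13),h),dv(25,(-.086,.090),h),dv(25,(-.0965,.0895),h),dv(18,(-.0972,.089),h),dv(12,(-.0975,.0885),h),dv(6,(-.098,.0882),h),dv(2,(-.098,.088),h),dv(0,(-.098,.0875),h)]
plan(P)
E
```

```text
shift [-0.0002, -0.0278, 0.0626] rot [-0.18, 0.02, 0.06]
shift [0.0, -0.0169, 0.0363] rot [0.0, 0.0, 0.0]
shift [-0.0, -0.0097, -0.004] rot [0.0, 0.0, 0.0]
shift [-0.0, -0.0009, 0.0153] rot [7.0, -0.0, 0.0]
shift [0.0, -0.0004, 0.0134] rot [6.0, 0.0, -0.0]
shift [0.0, -0.0005, 0.0132] rot [6.0, -0.0, 0.0]
shift [-0.0, 0.0002, 0.0089] rot [4.0, 0.0, -0.0]
shift [-0.0, 0.0002, 0.0048] rot [2.0, -0.0, 0.0]
```

```bash
python3 -m pendant '[[[0,-0.007,0.016,0,0,0,1],[0,-0.014,0.032,0,0,0,1],[0,-0.021,0.048,-0.1,0,0,1],[0,-0.0278,0.0626,-0.2,0,0,1],[0,-0.0278,0.0626,-0.2,0,0,1]]]'
python3 -m pendant '[[[0,-0.004,0.009,0,0,0,1],[0,-0.008,0.018,0,0,0,1],[0,-0.012,0.027,0,0,0,1],[0,-0.0169,0.0363,0,0,0,1],[0,-0.0169,0.0363,0,0,0,1]]]'
python3 - <<'E'
from p import *
import pickle
h=np.array([.0256,.0011,.0093])
plan([dv(25,(-.086,.090),h),dv(25,(-.0965,.0895),h)])
c=shot('wrist','wrist7.png');pickle.dump(c,open('pics/wrist7.pkl','wb'))
s=ctrl.sense(); R=np.array(s['tool_rot']);p=np.array(s['eef_pos']);D=rdiv(R); o=p-D@h
def ondiv(uv,zz):
    a,d=ray(c,uv); n=D[:,2]; t=((o+D@[0,0,zz]-a)@n)/(d@n); return ((a+d*t[:,None])-o)@D
print(proj(c,[o+D@[-.091,.067,.004],o+D@[.091,.067,.004],BOX+[-.099,.076,.116],BOX+[.099,.076,.116]]).round(0).tolist())
E
```

```text
time: 12.97
eef_pos: [0.587, -0.0194, 0.1854]
tool_rot: [[-0.005, 0.908, 0.419], [1.0, 0.005, 0.002], [-0.0, 0.419, -0.908]]
ft_force: [-0.6, 0.1, -2.7]
opening: 0.109
finger_force: 30.0
time: 13.38
eef_pos: [0.5875, -0.0206, 0.1461]
tool_rot: [[-0.003, 0.907, 0.42], [1.0, 0.003, 0.001], [-0.001, 0.42, -0.907]]
ft_force: [-0.5, -0.5, -2.1]
opening: 0.103
finger_force: 30.0
shift [0.0007, 0.0018, -0.0024] rot [-0.16, 0.03, 0.01]
shift [-0.0, -0.0097, -0.004] rot [0.0, 0.0, 0.0]
[[55.0, 162.0], [482.0, 159.0], [-13.0, 144.0], [428.0, 130.0]]
```

```bash
python3 -m pendant '[[[0,0,-0.001,0,0,0,1],[0,-0.002,-0.002,0,0,0,1],[0,-0.004,-0.003,0,0,0,1],[0,-0.006,-0.004,0,0,0,1],[0,-0.008,-0.005,0,0,0,1]]]'
python3 -m pendant '[[[0,0,0,0,0,0,1],[0,0,0,0,0,0,1]]]'
python3 - <<'E'
from p import *
import pickle
h=np.array([.0256,.0011,.0093])
plan([dv(25,(-.0965,.0895),h)])
for n in('wrist','side'):
    c=shot(n,n+'8.png');pickle.dump(c,open('pics/'+n+'8.pkl','wb'))
E
```

```text
time: 13.85
eef_pos: [0.5788, -0.0208, 0.1504]
tool_rot: [[-0.003, 0.906, 0.423], [1.0, 0.003, 0.0], [-0.001, 0.423, -0.906]]
ft_force: [0.1, 1.4, -2.3]
opening: 0.104
finger_force: 30.0
time: 14.02
eef_pos: [0.5789, -0.0208, 0.1502]
tool_rot: [[-0.003, 0.906, 0.423], [1.0, 0.003, 0.001], [-0.001, 0.423, -0.906]]
ft_force: [1.4, -0.4, -2.3]
opening: 0.104
finger_force: 30.0
shift [0.0009, -0.0019, 0.0009] rot [0.03, 0.06, 0.01]
```

```bash
python3 -m pendant '[[[0.0005,-0.001,0.0005,0,0,0,1],[0.0005,-0.002,0.001,0,0,0,1],[0.0005,-0.002,0.001,0,0,0,1]]]'
python3 -m pendant '[[[0,-0.001,-0.0005,0,0,0,1],[0,-0.002,-0.001,0,0,0,1],[0,-0.002,-0.001,0,0,0,1]]]'
python3 - <<'E'
from p import *
h=np.array([.0256,.0011,.0093])
plan([dv(25,(-.0965,.0895),h)])
E
```

```text
time: 14.37
eef_pos: [0.5774, -0.0202, 0.1479]
tool_rot: [[-0.003, 0.906, 0.422], [1.0, 0.003, 0.001], [-0.001, 0.422, -0.906]]
ft_force: [-0.9, 0.4, -2.1]
opening: 0.105
finger_force: 30.0
time: 14.62
eef_pos: [0.5753, -0.0203, 0.1484]
tool_rot: [[-0.003, 0.906, 0.423], [1.0, 0.003, 0.001], [-0.001, 0.423, -0.906]]
ft_force: [0.4, 0.2, -2.1]
opening: 0.106
finger_force: 30.0
shift [0.0003, 0.0022, 0.0008] rot [0.02, 0.05, 0.01]
```

```bash
python3 -m pendant '[[[0,-0.001,-0.0005,0,0,0,1],[0,-0.001,-0.0005,0,0,0,1]]]' | sed -n '2p;4p'
python3 -m pendant '[[[0,-0.001,-0.0005,0,0,0,1],[0,-0.001,-0.0005,0,0,0,1]]]' | sed -n '2p;4p'
python3 - <<'E'
from p import *
import pickle
for n in('wrist','side'):
    c=shot(n,n+'9.png');pickle.dump(c,open('pics/'+n+'9.pkl','wb'))
a=cv2.imread('pics/wrist9.png')[80:320,:320]; b=cv2.imread('pics/side9.png')[190:330,290:430]
cv2.imwrite('pics/p9.png',np.hstack([cv2.resize(a,(480,360)),cv2.resize(b,(320,360),interpolation=2)]))
E
```

```text
eef_pos: [0.5746, -0.0202, 0.149]
ft_force: [4.7, 1.5, -0.9]
eef_pos: [0.5741, -0.0202, 0.1497]
ft_force: [8.9, 1.5, -0.3]
```

View pics/p9.png

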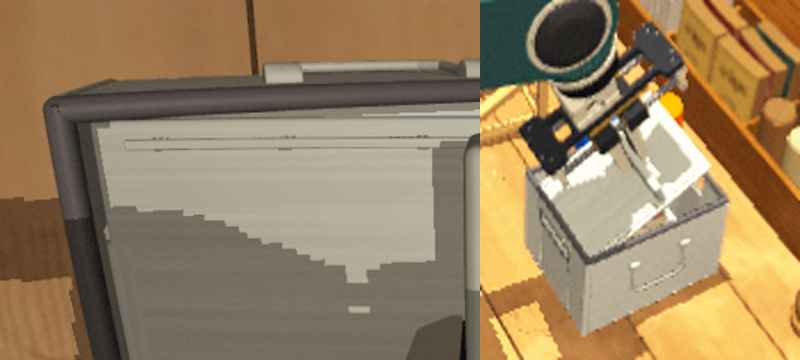

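The crop shows the plate's front edge at the front wall, just below the rim, with an even gap along +y. Contact came at tip −99.0 mm, exactly where the plate edge should meet the wall with the tongue in the slot. I'm backing off 2 mm, then pivoting.

```bash
python3 -m pendant '[[[0,0.0035,0.001,0,0,0,1],[0,0.0035,0.001,0,0,0,1],[0,0.0035,0.001,0,0,0,1]]]' | sed -n '2p;4p'
python3 - <<'E'
from p import *
h=np.array([.0256,.0011,.0093])
plan([dv(25,(-.0972,.0892),h),dv(18,(-.0972,.0892),h),dv(12,(-.0974,.0887),h),dv(6,(-.0978,.0882),h)])
E
```

```text
eef_pos: [0.5765, -0.0203, 0.1486]
ft_force: [0.3, 0.5, -2.2]
shift [0.0004, 0.0002, 0.0004] rot [-0.05, 0.05, 0.02]
shift [-0.0, -0.0, 0.0152] rot [7.0, -0.0, 0.0]
shift [0.0, -0.0003, 0.0134] rot [6.0, 0.0, -0.0]
shift [0.0, -0.0004, 0.0134] rot [6.0, -0.0, 0.0]
```

```bash
python3 -m pendant '[[[0.0004,0,0.0034,1.4,0,0,1],[0.0004,0,0.0064,2.8,0,0,1],[0.0004,0,0.0095,4.2,0,0,1],[0.0004,0,0.0125,5.6,0,0,1],[0.0004,0,0.0155,7,0,0,1]]]' | sed -n '2p;4p'
python3 -m pendant '[[[0,0,0.0033,1.5,0,0,1],[0,-0.0001,0.0067,3,0,0,1],[0,-0.0002,0.01,4.5,0,0,1],[0,-0.0003,0.0134,6,0,0,1],[0,-0.0003,0.0134,6,0,0,1]]]' | sed -n '2p;4p'
python3 - <<'E'
from p import *
h=np.array([.0256,.0011,.0093])
plan([dv(12,(-.0974,.0887),h),dv(6,(-.0978,.0882),h),dv(3,(-.098,.088),h),dv(0,(-.098,.0875),h)])
E
```

```text
eef_pos: [0.5835, -0.0199, 0.1344]
ft_force: [0.7, 0.2, -1.9]
eef_pos: [0.5874, -0.0199, 0.1211]
ft_force: [0.4, 0.5, -2.7]
shift [-0.0, -0.0001, -0.0005] rot [-0.19, 0.05, -0.0]
shift [0.0, -0.0004, 0.0134] rot [6.0, -0.0, 0.0]
shift [0.0, -0.0, 0.0067] rot [3.0, 0.0, -0.0]
shift [-0.0, 0.0002, 0.007] rot [3.0, -0.0, 0.0]
```

```bash
python3 -m pendant '[[[0,-0.0001,0.003,1.5,0,0,1],[0,-0.0002,0.006,3,0,0,1],[0,-0.0003,0.0095,4.5,0,0,1],[0,-0.0004,0.013,6,0,0,1],[0,-0.0004,0.013,6,0,0,1]]]' | sed -n '2p;4p'
python3 -m pendant '[[[0,0,0.0022,1,0,0,1],[0,0,0.0044,2,0,0,1],[0,0,0.0067,3,0,0,1],[0,0,0.0067,3,0,0,1]]]' | sed -n '2p;4p'
python3 - <<'E'
from p import *
h=np.array([.0256,.0011,.0093])
plan([dv(3,(-.098,.088),h),dv(0,(-.098,.0875),h)])
E
```

```text
eef_pos: [0.5895, -0.0199, 0.1084]
ft_force: [-2.0, -0.2, -1.5]
eef_pos: [0.5903, -0.0199, 0.1023]
ft_force: [-1.8, -0.2, 1.2]
shift [-0.0, -0.0001, 0.0005] rot [-0.1, 0.05, -0.01]
shift [-0.0, 0.0002, 0.007] rot [3.0, -0.0, 0.0]
```

```bash
python3 -m pendant '[[[0,0.0001,0.0025,1,0,0,1],[0,0.0002,0.005,2,0,0,1],[0,0.0002,0.0077,3,0,0,1],[0,0.0002,0.0077,3,0,0,1]]]' | sed -n '2,4p'
python3 -m pendant '[[[0,0,0.001,0.3,0,0,1],[0,0,0.002,0.6,0,0,1],[0,0,0.002,0.6,0,0,1]]]' | sed -n '2,4p'
python3 - <<'E'
from p import *
h=np.array([.0256,.0011,.0093])
plan([dv(0,(-.098,.088),h)])
E
```

```text
eef_pos: [0.591, -0.0199, 0.0966]
tool_rot: [[-0.003, 1.0, -0.001], [1.0, 0.003, -0.001], [-0.001, -0.001, -1.0]]
ft_force: [-11.5, -0.4, 23.4]
eef_pos: [0.591, -0.0199, 0.0964]
tool_rot: [[-0.003, 1.0, -0.01], [1.0, 0.003, -0.001], [-0.001, -0.01, -1.0]]
ft_force: [-21.7, 1.1, 39.2]
shift [0.0, -0.0002, 0.0012] rot [-0.59, 0.07, -0.01]
```

```bash
python3 -m pendant '[[[0,-0.001,-0.001,-0.6,0,0,1],[0,-0.001,-0.002,-0.6,0,0,1],[0,-0.001,-0.003,-0.6,0,0,1]]]' | sed -n '2,4p'
python3 - <<'E'
from p import *
import pickle
s=ctrl.sense();print(s['ft_torque'],s['ft_force'])
c=shot('wrist','wrist10.png');pickle.dump(c,open('pics/wrist10.pkl','wb'))
c2=shot('side','side10.png');pickle.dump(c2,open('pics/side10.pkl','wb'))
print(proj(c,BOX+np.array([[.093,.028,.116],[.093,-.028,.116],[.099,.023,.093],[.091,.067,.09],[.091,0,.09],[-.091,.067,.09],[.099,.076,.116]])).round(0).tolist())
print(proj(c2,BOX+np.array([[.093,.028,.116],[.093,-.028,.116],[.091,-.067,.09],[-.091,-.067,.09]])).round(0).tolist())
E
```

```text
eef_pos: [0.5904, -0.0199, 0.0966]
tool_rot: [[-0.003, 1.0, 0.001], [1.0, 0.003, -0.001], [-0.001, 0.001, -1.0]]
ft_force: [2.1, -0.6, 0.1]
[-0.07187619 -0.22014784 -0.01952384] [ 2.05869621 -0.61869491  0.08482979]
[[497.0, 268.0], [479.0, 387.0], [488.0, 260.0], [479.0, 160.0], [463.0, 303.0], [56.0, 161.0], [529.0, 143.0]]
[[377.0, 246.0], [387.0, 258.0], [394.0, 274.0], [337.0, 296.0]]
```

```bash
python3 -m pendant '[[[0,0,0,0,0,0,0.5],[0,0,0,0,0,0,0.3],[0,0,0,0,0,0,0.2],[0,0,0,0,0,0,0.2],[0,0,0,0,0,0,0.2]]]' | sed -n '2,6p'
python3 -m pendant '[[[0,0,-0.03,0,0,0,0.2],[0,0,-0.07,0,0,0,0.2],[0,0,-0.11,0,0,0,0.2],[-0.03,0,-0.14,0,0,0,0.2],[-0.06,0,-0.17,0,0,0,0.2]]]' | sed -n '2p;4p'
python3 -m pendant '[[[-0.04,0,-0.04,0,0,0,0],[-0.06,0,-0.06,0,0,0,-0.4],[-0.06,0,-0.06,0,0,0,-0.4],[-0.06,0,-0.06,0,0,0,-0.4]]]' | sed -n '2p;4p'
python3 - <<'E'
from p import *
import pickle
for n in('wrist','side'):
    c=shot(n,n+'11.png');pickle.dump(c,open('pics/'+n+'11.pkl','wb'))
    print(proj(c,BOX+np.array([[.091,.067,.09],[.091,-.067,.09],[-.091,-.067,.09],[-.091,.067,.09],[.03,.063,.118],[.03,-.063,.118]])).round(0).tolist())
a=cv2.imread('pics/wrist11.png'); b=cv2.imread('pics/side11.png')[210:320,300:410]
cv2.imwrite('pics/p11.png',np.hstack([a[:420,80:560],cv2.resize(b,(320,420),interpolation=2)]))
E
```

```text
eef_pos: [0.5896, -0.0199, 0.0955]
tool_rot: [[-0.003, 1.0, -0.001], [1.0, 0.003, -0.001], [-0.001, -0.001, -1.0]]
ft_force: [0.6, -0.3, -0.6]
opening: 0.387
finger_force: 0.0
eef_pos: [0.5898, -0.0784, 0.2671]
ft_force: [1.4, 0.1, 0.1]
eef_pos: [0.5903, -0.1401, 0.3264]
ft_force: [0.9, 0.8, -0.6]
[[396.0, -3.0], [390.0, 147.0], [203.0, 148.0], [193.0, -2.0], [328.0, -8.0], [328.0, 145.0]]
[[368.0, 244.0], [394.0, 274.0], [337.0, 296.0], [313.0, 264.0], [351.0, 245.0], [375.0, 273.0]]
```

View pics/p11.png

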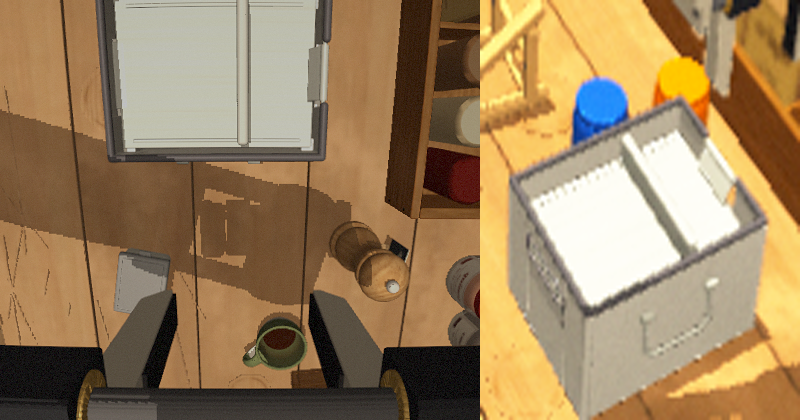

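The plate lies flat and level in the box, with the clip leaf overlapping its rear edge at crop (314,75) and the jars beneath it. The tub is at crop (143,282), undisturbed. Next is the tub.

```bash
python3 - <<'E'
from p import *
def down(yx): 
    a=np.radians(yx); return np.c_[[np.cos(a),np.sin(a),0],[np.sin(a),-np.cos(a),0],[0,0,-1]]
c=load('','wrist11'); q=plane(c,[(223,282)],.036); print(q)
T=down(79.85); P=[(T,np.array([.4653,-.2607,.2])),(T,np.array([.4653,-.2607,.06])),(T,np.array([.4653,-.2607,.011]))]
plan(P)
m=(c['img'].astype(int).max(2)-c['img'].min(2)<22).astype(np.uint8)*(c['img'].mean(2)>90).astype(np.uint8); m[:235]=0;m[335:]=0;m[:,:180]=0;m[:,265:]=0
cn=max(cv2.findContours(m,0,2)[0],key=cv2.contourArea); hu=cv2.approxPolyDP(cn,4,True)[:,0]; print(hu.tolist(), plane(c,hu,.036).round(4)[:,:2].tolist())
E
```

```text
[[ 0.46927948 -0.25238187  0.036     ]]
shift [-0.122, -0.1249, 0.1239] rot [-0.07, 0.03, 10.33]
shift [0.0, 0.0, 0.14] rot [0.0, 0.0, 0.0]
shift [0.0, 0.0, 0.049] rot [0.0, 0.0, 0.0]
[[199, 255], [194, 307], [211, 312], [223, 295], [235, 288], [239, 292], [244, 285], [244, 290], [246, 270], [238, 276], [228, 272], [234, 265], [229, 270], [226, 265], [232, 264], [224, 263], [226, 277], [223, 269], [211, 264], [213, 257]] [[0.443, -0.2176], [0.4301, -0.2863], [0.451, -0.2931], [0.4679, -0.2697], [0.4834, -0.2603], [0.488, -0.2656], [0.4947, -0.2563], [0.4943, -0.2629], [0.4983, -0.2367], [0.4881, -0.2445], [0.4764, -0.2393], [0.4842, -0.2303], [0.4778, -0.2367], [0.4746, -0.2303], [0.4819, -0.229], [0.4724, -0.2277], [0.4734, -0.2458], [0.4706, -0.2354], [0.4565, -0.229], [0.4597, -0.2201]]
```

```bash
python3 -m pendant '[[[-0.024,-0.025,0.025,0,0,3.5,-1],[-0.048,-0.05,0.05,0,0,7,-1],[-0.072,-0.075,0.075,0,0,10.33,-1],[-0.097,-0.1,0.1,0,0,10.33,-1],[-0.122,-0.125,0.124,0,0,10.33,-1]]]' | sed -n '2p'
python3 -m pendant '[[[0,0,0.035,0,0,0,-1],[0,0,0.07,0,0,0,-1],[0,0,0.105,0,0,0,-1],[0,0,0.14,0,0,0,-1],[0,0,0.14,0,0,0,-1]]]' | sed -n '2,5p'
python3 - <<'E'
from p import *
a=np.radians(79.85); T=np.c_[[np.cos(a),np.sin(a),0],[np.sin(a),-np.cos(a),0],[0,0,-1]]
plan([(T,np.array([.4653,-.2607,.011]))])
E
```

```text
eef_pos: [0.4675, -0.2569, 0.2015]
eef_pos: [0.4657, -0.2548, 0.0564]
tool_rot: [[0.175, 0.985, -0.009], [0.985, -0.175, 0.005], [0.003, -0.01, -1.0]]
ft_force: [-0.2, 0.3, -2.5]
opening: 1.0
shift [-0.006, 0.0011, 0.0454] rot [-0.55, -0.18, 0.07]
```

```bash
python3 -m pendant '[[[-0.004,0,0.015,0,0,0,-1],[-0.004,0,0.03,0,0,0,-1],[-0.004,0,0.042,0,0,0,-1],[-0.004,0,0.048,0,0,0,-1],[-0.004,0,0.048,0,0,0,-1]]]' | sed -n '2,5p'
python3 -m pendant '[[[0,0,0,0,0,0,0],[0,0,0,0,0,0,0.5],[0,0,0,0,0,0,1],[0,0,0,0,0,0,1],[0,0,0,0,0,0,1]]]'
```

```text
eef_pos: [0.468, -0.2611, 0.0156]
tool_rot: [[0.176, 0.984, -0.001], [0.984, -0.176, 0.0], [-0.0, -0.001, -1.0]]
ft_force: [-0.3, -0.4, -0.7]
opening: 1.002
time: 20.75
eef_pos: [0.4684, -0.2619, 0.0168]
tool_rot: [[0.176, 0.984, 0.0], [0.984, -0.176, -0.001], [-0.001, 0.001, -1.0]]
ft_force: [-2.1, 0.4, 0.8]
opening: 0.693
finger_force: 0.8
```

```bash
python3 -m pendant '[[[0,0,0,0,0,0,-0.7],[0,0,0,0,0,0,-0.7],[0,0,0.003,0,0,0,-0.7],[0,0,0.006,0,0,0,-0.7],[0,0,0.006,0,0,0,-0.7]]]' | sed -n '2p;4,5p'
python3 -m pendant '[[[0,0,0,0,0,0,0],[0,0,0,0,0,0,0.5],[0,0,0,0,0,0,1],[0,0,0,0,0,0,1],[0,0,0,0,0,0,1]]]'
python3 -m pendant '[[[0,0,0,0,0,0,1],[0,0,0,0,0,0,1]]]'
```

```text
eef_pos: [0.468, -0.2616, 0.0095]
ft_force: [-0.6, 0.2, -1.2]
opening: 0.848
time: 21.58
eef_pos: [0.4683, -0.2618, 0.0104]
tool_rot: [[0.176, 0.984, 0.0], [0.984, -0.176, -0.001], [-0.001, 0.0, -1.0]]
ft_force: [-0.3, 0.4, 0.4]
opening: 0.66
finger_force: 30.0
time: 21.75
eef_pos: [0.4683, -0.2618, 0.0104]
tool_rot: [[0.176, 0.984, 0.0], [0.984, -0.176, -0.001], [-0.001, 0.0, -1.0]]
ft_force: [-0.4, -0.6, 0.5]
opening: 0.664
finger_force: 30.0
```

```bash
python3 - <<'E'
from p import *
def down(yx): 
    a=np.radians(yx); return np.c_[[np.cos(a),np.sin(a),0],[np.sin(a),-np.cos(a),0],[0,0,-1]]
s=ctrl.sense(); R=np.array(s['tool_rot']);p=np.array(s['eef_pos'])
up=p+[0,0,.2]; T=down(.2); g=np.array([BOX[0]-.0345,BOX[1],.25])
P=[(R,up)]+interp(R,up,T,g,3)
g2=g.copy();g2[2]=.12; g3=g.copy();g3[2]=.101; plan(P+[(T,g2),(T,g3)]); print(np.round(s['joint_positions'],2))
E
```

```text
shift [-0.0002, 0.0001, -0.2] rot [0.0, 0.0, 0.0]
shift [0.0826, 0.0062, -0.0133] rot [0.02, 0.01, 26.55]
shift [0.0767, -0.0314, -0.0133] rot [0.02, 0.01, 26.55]
shift [0.0545, -0.0624, -0.0132] rot [0.02, 0.01, 26.55]
shift [-0.0, -0.0, 0.13] rot [0.0, -0.0, -0.0]
shift [0.0, 0.0, 0.019] rot [0.0, 0.0, 0.0]
[-0.56 -0.05  1.96 -0.    1.23 -0.38]
```

```bash
python3 -m pendant '[[[0,0,-0.04,0,0,0,1],[0,0,-0.08,0,0,0,1],[0,0,-0.12,0,0,0,1],[0,0,-0.16,0,0,0,1],[0,0,-0.2,0,0,0,1]]]' | sed -n '2p;5p'
python3 -m pendant '[[[0.0165,0.001,-0.003,0,0,5.3,1],[0.033,0.002,-0.005,0,0,10.6,1],[0.05,0.004,-0.008,0,0,15.9,1],[0.066,0.005,-0.01,0,0,21.2,1],[0.0826,0.0062,-0.0133,0,0,26.55,1]]]' | sed -n '2p'
python3 -m pendant '[[[0.015,-0.006,-0.003,0,0,5.3,1],[0.03,-0.012,-0.005,0,0,10.6,1],[0.046,-0.019,-0.008,0,0,15.9,1],[0.061,-0.025,-0.01,0,0,21.2,1],[0.0767,-0.0314,-0.0133,0,0,26.55,1]]]' | sed -n '2p'
python3 -m pendant '[[[0.011,-0.0125,-0.003,0,0,5.3,1],[0.022,-0.025,-0.005,0,0,10.6,1],[0.033,-0.0375,-0.008,0,0,15.9,1],[0.044,-0.05,-0.01,0,0,21.2,1],[0.0545,-0.0624,-0.0133,0,0,26.55,1]]]' | sed -n '2p'
python3 -m pendant '[[[0,0,0,0,0,0,1],[0,0,0,0,0,0,1],[0,0,0,0,0,0,1]]]' | sed -n '2,5p'
python3 - <<'E'
from p import *
import pickle
a=np.radians(.2);T=np.c_[[np.cos(a),np.sin(a),0],[np.sin(a),-np.cos(a),0],[0,0,-1]]
g=BOX+[-.0345,0,.12]; plan([(T,g),(T,g-[0,0,.0185])])
E
```

```text
eef_pos: [0.4679, -0.2613, 0.2123]
opening: 0.658
eef_pos: [0.4889, -0.1806, 0.2234]
eef_pos: [0.5095, -0.1003, 0.2366]
eef_pos: [0.5301, -0.0199, 0.2498]
eef_pos: [0.53, -0.0212, 0.2498]
tool_rot: [[1.0, 0.006, -0.0], [0.006, -1.0, -0.001], [-0.0, 0.001, -1.0]]
ft_force: [1.0, -0.5, -0.9]
opening: 0.659
shift [0.0003, -0.0002, 0.1298] rot [0.06, 0.02, 0.16]
shift [0.0, 0.0, 0.0185] rot [0.0, 0.0, 0.0]
```

```bash
python3 -m pendant '[[[0,0,0.035,0,0,0,1],[0,0,0.07,0,0,0,1],[0,0,0.1,0,0,0,1],[0,0,0.12,0,0,0,1],[0,0,0.13,0,0,0,1]]]' | sed -n '2p;4p'
python3 -m pendant '[[[0,0,0,0,0,0,1],[0,0,0.004,0,0,0,1],[0,0,0.008,0,0,0,1],[0,0,0.012,0,0,0,1],[0,0,0.012,0,0,0,1]]]' | sed -n '2,5p'
python3 -m pendant '[[[0,0,0.002,0,0,0,1],[0,0,0.004,0,0,0,1],[0,0,0.006,0,0,0,1],[0,0,0.006,0,0,0,1]]]' | sed -n '2,5p'
```

```text
eef_pos: [0.5287, -0.0217, 0.1168]
ft_force: [-0.3, 0.3, -1.8]
eef_pos: [0.5302, -0.021, 0.1081]
tool_rot: [[1.0, 0.004, 0.0], [0.004, -1.0, -0.001], [0.0, 0.001, -1.0]]
ft_force: [-0.3, -0.1, -1.8]
opening: 0.666
eef_pos: [0.53, -0.0209, 0.1017]
tool_rot: [[1.0, 0.004, -0.0], [0.004, -1.0, -0.001], [-0.0, 0.001, -1.0]]
ft_force: [0.6, -0.7, -1.3]
opening: 0.664
```

```bash
python3 -m pendant '[[[0,0,0.0007,0,0,0,1],[0,0,0.0015,0,0,0,1],[0,0,0.0015,0,0,0,1]]]' | sed -n '2p;4p'
python3 -m pendant '[[[0,0,0.0005,0,0,0,1],[0,0,0.001,0,0,0,1],[0,0,0.001,0,0,0,1]]]' | sed -n '2p;4p'
```

```text
eef_pos: [0.5301, -0.021, 0.1004]
ft_force: [-0.2, 0.8, -2.1]
eef_pos: [0.5302, -0.021, 0.1003]
ft_force: [-4.5, 0.4, 7.5]
```

Contact came at the expected height, with the tub bottom at 90 mm. I'm releasing and rising.

```bash
python3 -m pendant '[[[0,0,0,0,0,0,-0.5],[0,0,0,0,0,0,-0.7],[0,0,0,0,0,0,-0.7],[0,0,0,0,0,0,-0.7],[0,0,0,0,0,0,-0.7]]]' | sed -n '2,6p'
python3 -m pendant '[[[0,0,-0.01,0,0,0,-0.7],[0,0,-0.03,0,0,0,-0.7],[0,0,-0.06,0,0,0,-0.7],[0,0,-0.1,0,0,0,-0.7],[0,0,-0.14,0,0,0,-0.7]]]' | sed -n '2p;4p'
python3 -m pendant '[[[-0.04,0,-0.03,0,0,0,-0.7],[-0.07,0,-0.06,0,0,0,-0.7],[-0.1,0,-0.09,0,0,0,-0.7],[-0.11,0,-0.1,0,0,0,-0.7],[-0.11,0,-0.1,0,0,0,-0.7]]]' | sed -n '2p'
python3 -m pendant '[[[0,0,0,0,0,0,-0.7],[0,0,0,0,0,0,-0.7],[0,0,0,0,0,0,-0.7]]]' | sed -n '2p'
python3 - <<'E'
from p import *
import pickle
c=shot('wrist','wrist12.png');pickle.dump(c,open('pics/wrist12.pkl','wb'))
s=shot('side','side12.png')
print(proj(c,BOX+np.array([[.091,.067,.09],[.091,-.067,.09],[-.091,-.067,.09],[-.091,.067,.09],[-.0345+.04,.031,.126],[-.0345+.04,-.031,.126],[-.0745,-.031,.126],[-.0745,.031,.126],[.099,.0,.116]])).round(0).tolist())
im=c['img'].astype(int)
g=cv2.cvtColor(c['img'],cv2.COLOR_RGB2GRAY)
for col in(300,330): print(col,[int(v) for v in g[0:330:4,col]])
E
```

```text
eef_pos: [0.5301, -0.021, 0.0994]
tool_rot: [[1.0, 0.004, -0.0], [0.004, -1.0, -0.001], [-0.0, 0.001, -1.0]]
ft_force: [-0.8, 0.1, 0.3]
opening: 0.846
finger_force: 0.0
eef_pos: [0.5295, -0.0208, 0.2415]
ft_force: [0.2, 0.2, -0.4]
eef_pos: [0.4182, -0.0211, 0.3454]
eef_pos: [0.4205, -0.0211, 0.3383]
[[249.0, -59.0], [397.0, -58.0], [390.0, 145.0], [255.0, 144.0], [286.0, 33.0], [359.0, 33.0], [357.0, 129.0], [288.0, 128.0], [323.0, -81.0]]
300 [178, 177, 171, 180, 134, 58, 182, 179, 99, 143, 146, 143, 147, 147, 145, 148, 147, 145, 149, 149, 147, 151, 150, 152, 156, 149, 152, 153, 153, 154, 128, 126, 184, 126, 121, 119, 116, 46, 48, 89, 87, 83, 81, 81, 85, 134, 129, 127, 130, 133, 128, 133, 64, 139, 141, 142, 142, 140, 141, 141, 137, 138, 139, 139, 137, 139, 139, 140, 137, 141, 140, 138, 137, 137, 141, 136, 137, 42, 45, 44, 42, 48, 45]
330 [178, 179, 169, 179, 135, 54, 185, 131, 106, 143, 144, 146, 145, 145, 144, 145, 146, 147, 150, 146, 150, 87, 87, 87, 89, 89, 91, 90, 90, 91, 95, 77, 121, 126, 121, 122, 122, 44, 50, 83, 82, 81, 73, 80, 79, 82, 83, 80, 69, 82, 78, 80, 65, 92, 89, 92, 90, 90, 91, 92, 89, 87, 88, 86, 87, 87, 85, 87, 87, 87, 86, 85, 86, 90, 89, 88, 85, 40, 43, 46, 45, 45, 48]
```

```bash
python3 - <<'E'
from p import *
print(ctrl.job_done(), ctrl.sense()['time'])
E
```

```text
the job is handed in; nothing more can be done
the job is handed in; nothing more can be done
```

I handed the job in: both jars stood upright in the box, the divider lay flat under the closed clip with its tongue in the slot, and the tub sat flat on its front side, but no verdict came back and I checked the tub only by pixel values and contact height.

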